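Walk a sticky bench-case cover shut and lock it

ROBOT

A 7-joint arm with a two-finger parallel gripper is mounted at the origin on the work surface. World frame = base frame: x ahead of the robot, y to its left, z up, the work surface at z = 0. Lengths are in mm, angles in rad, forces in N, time in s.
With the tool pointing down it reaches from about 400 to 875 mm from the base axis. Payload 4.4 kg.
Tool frame: the origin (TCP) lies on the centre line of the jaws, within the pads' length; the fingertips stand ctrl.nose_length ahead of it and the grasp point (between the pads) lies 6 mm ahead of it (ctrl.nose_length is the distance from the TCP to the fingertips, in mm); z points along the fingers, y is the direction in which the jaws open and shut (so a half turn about z gives the same grasp; the last joint's range is limited). The gripper opens to 85 mm and grips with 20 to 120 N. Pads are 22 mm wide; open, the fingers measure 114 mm over their backs; the gripper's body (76 mm by 85 mm) begins 54 mm behind the grasp point. The pads swing forward as they close: fully open they stand 13 mm farther back than shut.
Start: joints at [-0.066, 0.628, 0.038, 1.517, -0.027, 0.996, -0.02], TCP at [650.013, 0.026, 256.313] pointing down, gripper open.
Joint ranges: [-3.06, 3.06], [-0.37, 2.12], [-1.25, 1.32], [0.18, 2.47], [-1.1, 4.24], [0.23, 1.98], [-2.94, 2.94]. Speed limits (rad/s): [2.57, 2.57, 3.14, 3.14, 3.14, 3.14, 3.14].

INTERFACE

Orientations are given as [roll, pitch, yaw] about the fixed x, y, z axes, in that order (R = Rz(yaw) Ry(pitch) Rx(roll)).
In Python, from cell import ctrl, vision gives the robot as it stands. The module is installed in compiled form; this text tells all that it offers.
- The arm moves only by the shell command python3 -m inch 'ROWS'. ROWS is a JSON object of lists of equal length, an entry for each row: "travel": the shift along the tool's x, y, z in cm, a list of three; "twist": the turn about the tool's z in degrees; "fingers": the finger opening in cm, from 0 to 8.54. A call has exactly 10 rows; each row is the pose to reach, as a shift and turn from the pose commanded when the call began, along the tool's axes at that moment; what a row does not reach only later rows make up. A row lasts 1/12 s, in which the tool goes at most 41.7 mm and 7.16 degrees, less where a joint would pass 70% of its speed; a pose out of reach is approached as far as the arm can. A call with a gripper value outside its range is refused whole. The fingers move at their own pace and stop on an object; the grip force is fixed at half the most. Time passes only in rows, so rows that repeat a pose let the fingers close, or fill a call up. It gives the time, the measured TCP pose, the force and the opening at its end, in the units of the state.
- ctrl.read_state(): the state, without advancing time (a new reading comes with each control period).
- vision.get_image(name): name is "scene" or "side" or "wrist"; returns a dict with "frame" (420x560x3 uint8, red, green, blue), "fx", "fy", "cx", "cy" (pixels), "position" and "orientation" of the camera in the world. Camera axes: x right, y down, z forward; pixel columns grow to the right and rows downward; lengths in mm; the calibration is good to about 2 mm. A picture is of the moment at which its call begins. There is no depth.
- ctrl.finish_job(): hands the job in, once; it reports no verdict.
The state is a dict: "clock": time; "qpos": joint angles; "qd": joint speeds; "tau": joint torques, N m; "eef_pos": TCP position; "tool_rot": TCP orientation; "force": force on the tool from outside, world axes, zero at the start; "torque": the same for the moment, N m; "width": finger opening in mm.
Only numpy, scipy, OpenCV 4.12 (cv2) and the standard library are available. Lean on these libraries where they do the work, as an engineer would, in place of code of your own. Each camera call takes 0.05 s, during which the arm holds its last target.

TASK

Close the low hardware case on the bench: push its sticky sliding cover away from you along its track, at the end firmly enough to drive in the stiff catch pins, until both ends are fully home against the far wall; then swing the wooden turn-button a quarter turn so that it lies behind the left knob and locks the cover. The cover racks and jams if one end gets ahead, so touch it only on its two knobs, push them by turns, ease off and change ends when it binds, and never push it harder than 25 N. Leave everything else where it lies.

Things in the scene. Friction and masses are not known exactly. Their poses are not given: they have to be found in the camera images.
- case: Fixed low wooden case, 236 x 376 mm, 80 mm high. Origin on the bench; x is the way the cover closes (away from the robot), y left, z up. The cover's edges run in side channels under lips (tops 80 mm up, 158 to 188 mm either side of the middle), so it cannot be lifted out. Far half: open compartment with loose hardware; near half: deck 53 mm up.
- cover_middle (a point): Centre of the top face, 70 mm up, of the cover: a loose board of 0.6 to 1.0 kg, 120 mm along the track, 340 mm wide, 10 mm thick, 2.5 mm side play each edge. Starts nearly square, 50 to 70 mm short of home; stays where it is left. Home (this point at x = +60 mm of case) is the far wall. In the last 8 mm each end drives in a pin of that wall: 12 to 20 N on the knob.
- knob_left (a point): Centre, half-way up (92.5 mm above the bench), of the upright round wooden knob near the cover's left end: 24 mm in diameter, 45 mm tall, top 115 mm up. It stands 115 mm left of the cover's middle and 30 mm nearer than it; with the cover home it is at x = +30 mm, y about +115 mm of case.
- knob_right (a point): Centre of the same knob at the right end (home x = +30, y about -115 mm). A push of 2 to 7 N on one knob swings that end ahead about the other end, until one knob is some 9 to 13 mm ahead; then the cover jams in the channels and the force climbs steeply. Pushing the lagging knob frees it.
- turn_button (a joint): Angle of the turn-button, a wooden bar 14 mm wide, 16 mm high (82 to 98 mm above the bench) on a screw on the left lip; long arm 70 mm, short end 10 mm. At 0 the arm points along -x of the case; it turns counter-clockwise from above to a stop at 1.57, arm along -y, close behind the left knob of the shut cover. Starts at -0.25 to 0.1; about 2 N at 50 mm; stays put.
- button_pivot (a point): Point on the turn-button's screw axis at half the bar's height, 88 mm above the bench; x = +7 mm, y = +166 mm in the frame of case.

How it is judged (in metres and radians):
On the way, in this order (a step that is already met when the one before it is completed fails the run):
1. the cover is fully home at both ends (each knob within 2 mm) with the turn-button still open (x of each of knob_left, knob_right in the frame of case above 0.028 m and value of joint turn_button below 0.6 rad), for 0.2 s.
2. the turn-button is swung behind the left knob (value of joint turn_button above 1.35 rad), for 0.2 s.
At the end, for the whole second after the job is handed in: The cover is at rest fully home at both ends (both knob centres within 2 mm of their home position along the track) and the turn-button is turned at least 1.35 rad, behind the left knob (x of each of knob_left, knob_right in the frame of case above 0.028 m and value of joint turn_button above 1.35 rad and linear speed of cover below 0.02 m/s); the robot touches nothing.
It fails at once if the cover is pushed harder than 25 N (contact force between any of the fingers, the arm and cover above 25 N).
It fails at once if the cover is pushed on its board instead of its knobs (contact force between any of the fingers, the arm and cover_c0 above 2 N).
It fails at once if something else on the bench is disturbed (distance of any of collar, bracket, tin, wrench, screwdriver, hammer, jar, mug from where it was at the start of the episode above 0.03 m).
It also fails if it takes over 72 s, if anything falls off the work surface, if the arm or the gripper's body presses on something with over 40 N, if the wrist force passes 120 N, or if a joint passes its speed limit or range.

## Working session

There is one attempt and no reset: what is moved stays moved. The work goes in short steps, Python scripts to look and compute and a shell command to move; the robot and the scene stay as the last step left them, time stands still between calls to the robot, and variables do not carry over. Pictures are saved under pics/ and viewed, and the job is handed in when it is done.

```bash
mkdir -p pics
cat > h.py <<'E'
import numpy as np, cv2
from cell import ctrl, vision
from scipy.spatial.transform import Rotation as R
def snap(n,f):
    im=vision.get_image(n); cv2.imwrite('pics/'+f,im['frame'][:,:,::-1]); return im
E
python3 - <<'E'
from h import *
for n in ('scene','side','wrist'):
    im=snap(n,n+'0.png'); print(n,{k:v for k,v in im.items() if k!='frame'})
print(ctrl.read_state(),ctrl.nose_length)
E
```

```text
scene {'fx': 454.4524804668203, 'fy': 454.4524804668203, 'cx': 283.7967433189594, 'cy': 217.007527084029, 'position': array([922.2015186 , 141.46421253, 619.61864598]), 'orientation': array([-2.51978542,  0.00908487,  1.84138322])}
side {'fx': 432.34283184521564, 'fy': 432.34283184521564, 'cx': 280.1809333706304, 'cy': 206.50857763329117, 'position': array([500.29194951, 556.65921286, 489.506253  ]), 'orientation': array([-2.25247784,  0.0128228 , -3.05898938])}
wrist {'fx': 341.89467707588517, 'fy': 341.89467707588517, 'cx': 283.9188639826374, 'cy': 210.00250728740733, 'position': array([650.26479791,  66.36663026, 373.09778465]), 'orientation': array([2.87854694e+00, 2.04108310e-03, 4.36270643e-04])}
{'clock': 0.15, 'qpos': array([-0.06579189,  0.62915969,  0.03847138,  1.51812776, -0.02701097,
        0.99629625, -0.01999992]), 'qd': array([ 1.17130823e-04, -2.85842542e-03, -8.54843065e-04, -2.70274126e-03,
        1.49459195e-03, -1.97047691e-04,  3.31001223e-05]), 'tau': array([ 2.19518879e-03, -5.63800478e+01,  1.22790758e+00, -1.93650573e+01,
        1.11919764e-02,  7.40401709e-03, -1.44664841e-05]), 'eef_pos': array([6.49566085e+02, 1.76260207e-02, 2.55587235e+02]), 'tool_rot': array([-3.14012012e+00,  1.25973721e-05,  1.57076399e+00]), 'force': array([-0.17856307, -0.5619044 , -0.93309139]), 'torque': array([ 0.00740473, -0.03044512,  0.02039028]), 'width': 85.47166944865032} 25.0
```

View pics/scene0.png

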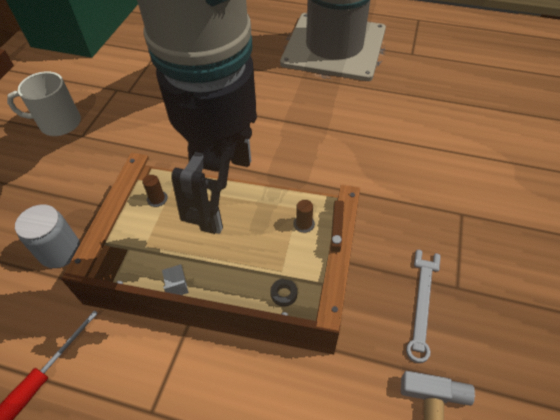

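View pics/side0.png

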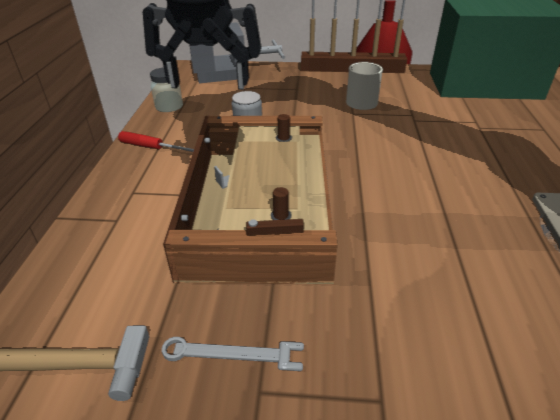

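View pics/wrist0.png

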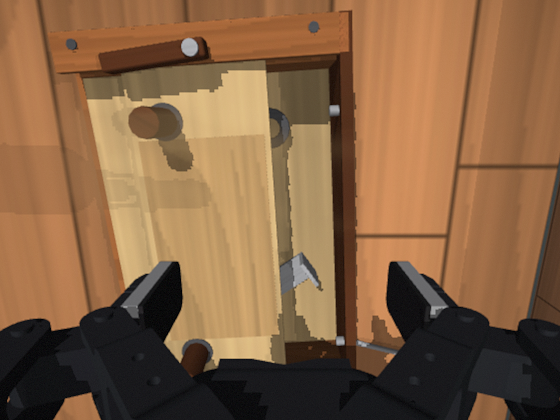

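The wrist view shows the left knob's top at about (143,122), the right knob at (197,355), the pivot at (190,47) and the left lip. I'll zoom in for exact pixels.

Run:
```python
import cv2
a=cv2.imread('pics/scene0.png')[140:350,60:370]; cv2.imwrite('pics/sz.png',cv2.resize(a,None,fx=2.58,fy=2.58,interpolation=2))
a=cv2.imread('pics/wrist0.png')[0:200,40:360]; cv2.imwrite('pics/wz.png',cv2.resize(a,None,fx=2.5,fy=2.5,interpolation=2))
a=cv2.imread('pics/side0.png')[100:290,150:350]; cv2.imwrite('pics/dz.png',cv2.resize(a,None,fx=3,fy=3,interpolation=2))
```

```text
(no output)
```

View pics/sz.png

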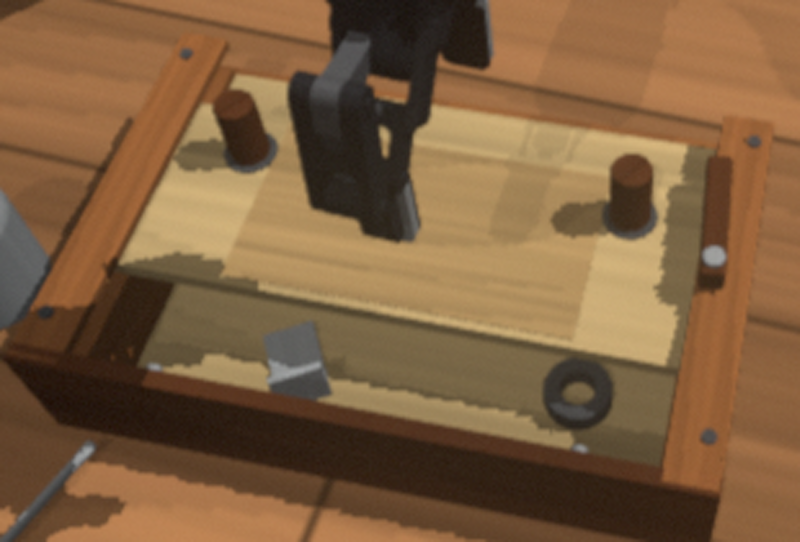

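View pics/wz.png

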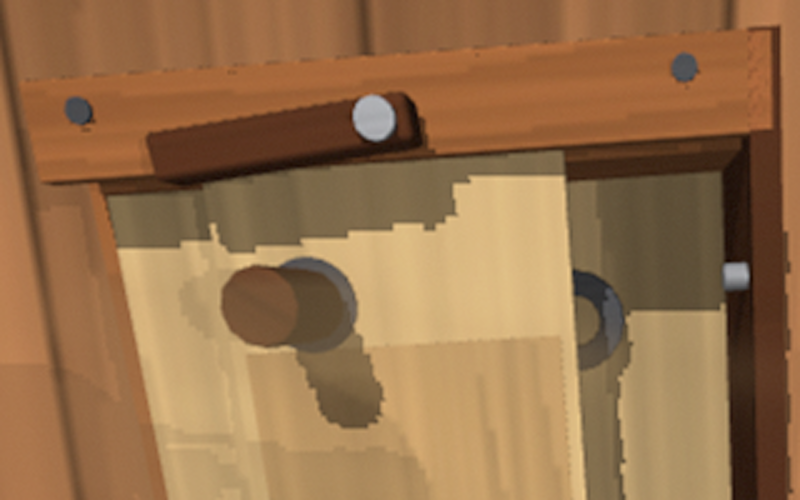

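View pics/dz.png

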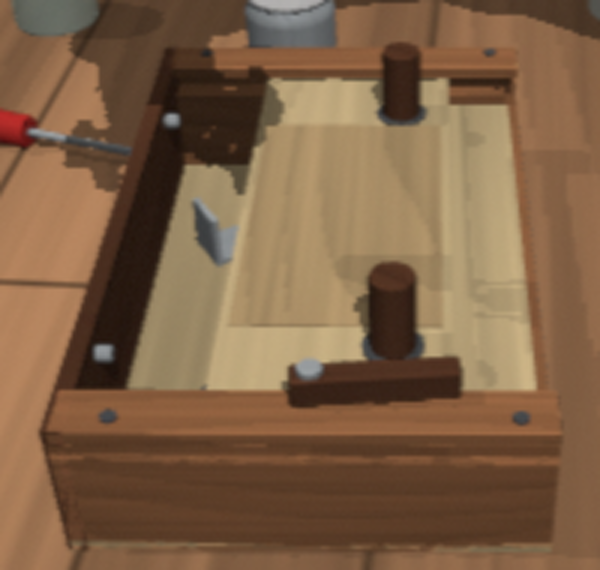

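```bash
cat > fit.py <<'E'
from h import *
from scipy.optimize import least_squares
cams={'scene':(454.45248,454.45248,283.79674,217.00753,[922.2015186,141.46421253,619.61864598],[-2.51978542,0.00908487,1.84138322],60,140,2.58),
'side':(432.34283,432.34283,280.18093,206.50858,[500.29194951,556.65921286,489.506253],[-2.25247784,0.0128228,-3.05898938],150,100,3),
'wrist':(341.894677,341.894677,283.918864,210.002507,[650.26479791,66.36663026,373.09778465],[2.87854694,.002041,.000436],40,0,2.5)}
def proj(c,P):
    fx,fy,cx,cy,p,o=cams[c][:6]
    q=R.from_euler('xyz',o).inv().apply(np.array(P)-p); return np.array([cx+fx*q[0]/q[2],cy+fy*q[1]/q[2]])
obs=[('scene','P',713,256),('scene',(-118,188),773,123),('scene',(-118,158),726,118),('scene',(118,188),718,494),('scene',(118,158),664,478),('scene',(-118,-188),183,38),('scene',(-118,-158),228,45),('scene',(118,-188),8,347),('scene','L',631,169),('scene','R',235,103),
('wrist','P',374,118),('wrist',(118,188),778,27),('wrist',(-118,188),22,83),('wrist',(-118,158),43,183),('wrist','L',260,306),
('side','P',308,370),('side',(-118,188),560,435),('side',(118,188),45,433),('side',(-118,158),553,390),('side','L',391,276),('side','R',401,52),('wrist','B',152,155),('side','B',461,366),('scene','B',719,160)]
def pt(v,k):
    x,y,t=v[:3]; c,s=np.cos(t),np.sin(t)
    w=lambda a,b,z:[x+c*a-s*b,y+s*a+c*b,z]
    if k=='P': return w(7,166,100)
    if k=='L': return w(v[3],v[4],115)
    if k=='R': return w(v[5],v[6],115)
    if k=='B': return w(7-70*np.cos(v[7]),166-70*np.sin(v[7]),98)
    return w(*k,80)
def res(v):
    r=[]
    for c,k,u,w in obs:
        f=cams[c]; r+=list(proj(c,pt(v,k))-[u/f[8]+f[6],w/f[8]+f[7]])
    return np.array(r)
s=least_squares(res,[650,0,0.05,-30,115,-30,-115,0],x_scale=[10,10,.1,10,10,10,10,.1],loss='soft_l1')
np.set_printoptions(suppress=True,precision=2)
v=s.x;print(v)
for o,r in zip(obs,res(v).reshape(-1,2)): print(o[:2],r)
for k in 'PLRB': print(k,pt(v,k))
E
python3 fit.py
```

```text
[ 593.04  -49.34    0.06  -38.51  115.2   -40.35 -112.58    0.08]
('scene', 'P') [-0.72  4.71]
('scene', (-118, 188)) [ 0.61 -2.01]
('scene', (-118, 158)) [-0.63 -3.05]
('scene', (118, 188)) [ 1.07 -1.49]
('scene', (118, 158)) [-1.92  0.07]
('scene', (-118, -188)) [-0.16 -4.13]
('scene', (-118, -158)) [-0.38 -4.21]
('scene', (118, -188)) [-2.    1.46]
('scene', 'L') [ 0.31 -0.64]
('scene', 'R') [ 0.19 -0.75]
('wrist', 'P') [12.12 -0.48]
('wrist', (118, 188)) [-3.22 -0.1 ]
('wrist', (-118, 188)) [-3.88 -0.84]
('wrist', (-118, 158)) [-3.13  0.22]
('wrist', 'L') [-0.12  0.01]
('side', 'P') [-7.19 -0.69]
('side', (-118, 188)) [ 0.67 -0.26]
('side', (118, 188)) [-1.07 -0.24]
('side', (-118, 158)) [ 1.21 -0.17]
('side', 'L') [-1.04 -0.45]
('side', 'R') [-0.88 -0.27]
('wrist', 'B') [ 9.57 -0.5 ]
('side', 'B') [-7.24 -0.67]
('scene', 'B') [-0.02  1.8 ]
P [np.float64(589.4076725178096), np.float64(116.7657598107024), 100]
L [np.float64(547.2404970961448), np.float64(63.16004961311012), 115]
R [np.float64(559.9739706896997), np.float64(-164.26889939355428), 115]
B [np.float64(520.0915502494098), np.float64(107.00485853713937), 98]
```

```bash
sed -i 's/    return w(\*k,80)/    return w(v[8] if k[0]<0 else v[9],k[1],80)/; s/115,-30,-115,0\],x_scale=\[10,10,.1,10,10,10,10,.1\]/115,-30,-115,0,-118,118],x_scale=[10,10,.1,10,10,10,10,.1,10,10]/' fit.py; python3 fit.py
```

```text
[ 584.44  -49.7     0.06  -30.07  114.96  -31.57 -112.82    0.08 -106.74
  126.82]
('scene', 'P') [ 0.28 -0.38]
('scene', (-118, 188)) [ 0.63 -0.52]
('scene', (-118, 158)) [-0.65 -1.6 ]
('scene', (118, 188)) [ 1.02 -1.12]
('scene', (118, 158)) [-1.98  0.4 ]
('scene', (-118, -188)) [-0.54 -3.06]
('scene', (-118, -158)) [-0.73 -3.11]
('scene', (118, -188)) [-1.97  1.41]
('scene', 'L') [ 0.31 -0.64]
('scene', 'R') [ 0.19 -0.75]
('wrist', 'P') [0.76 0.04]
('wrist', (118, 188)) [-2.58 -0.16]
('wrist', (-118, 188)) [-0.28 -1.6 ]
('wrist', (-118, 158)) [ 0.32 -0.5 ]
('wrist', 'L') [-0.12  0.01]
('side', 'P') [-1.1  -0.59]
('side', (-118, 188)) [-1.48 -0.08]
('side', (118, 188)) [-1.43 -0.24]
('side', (-118, 158)) [-0.83 -0.  ]
('side', 'L') [-1.04 -0.45]
('side', 'R') [-0.88 -0.27]
('wrist', 'B') [-1.47  0.26]
('side', 'B') [-1.18 -0.65]
('scene', 'B') [ 0.77 -2.69]
P [np.float64(581.0523601617122), np.float64(116.41519312922287), 100]
L [np.float64(547.2404970833542), np.float64(63.16004962044432), 115]
R [np.float64(559.9739704944958), np.float64(-164.2688995534915), 115]
B [np.float64(511.7612342808318), np.float64(106.47839917141228), 98]
```

```bash
cat >> h.py <<'E'
np.set_printoptions(suppress=True,precision=2)
C0=np.array([584.44,-49.70]); T=0.0565
def st():
    s=ctrl.read_state(); p=s['eef_pos']; d=p[:2]-C0; c,sn=np.cos(T),np.sin(T)
    f=s['force']; print('t',round(s['clock'],2),'caseTCP',np.array([c*d[0]+sn*d[1],-sn*d[0]+c*d[1],p[2]]),'Fcase',np.array([c*f[0]+sn*f[1],-sn*f[0]+c*f[1],f[2]]),'rot',s['tool_rot'],'w',round(s['width'],1))
E
python3 -c "
exec(open('fit.py').read()); print('yaw',v[2:3]*1000)
st()" | tail -2
```

```text
yaw [62.51]
t 0.15 caseTCP [ 67.83  45.96 255.59] Fcase [-0.21 -0.55 -0.93] rot [-3.14  0.    1.57] w 85.5
```

```bash
python3 -m inch '{"travel":[[1,-1.5,0],[2,-3,0],[3,-4.5,0],[4,-6,0],[5,-8,0],[6,-10,0],[6,-12,0],[6,-13.5,0],[6,-14,0],[6,-14,0]],"twist":[-3.3,-3.3,-3.3,-3.3,-3.3,-3.3,-3.3,-3.3,-3.3,-3.3],"fingers":[0,0,0,0,0,0,0,0,0,0]}'; python3 -c "
from h import *
st()"
```

```text
clock: 0.98
eef_pos: [509.1, 60.0, 256.4]
tool_rot: [-3.141, -0.0, 1.629]
force: [0.4, 0.1, -0.2]
width: -0.3
t 0.98 caseTCP [-69.   113.78 256.44] Fcase [ 0.36  0.1  -0.22] rot [-3.14 -0.    1.63] w -0.3
```

```bash
sed -i 's/T=0.0565/T=0.0625/' h.py; python3 -c "
from h import *
st(); snap('wrist','w1.png'); snap('side','s1.png')"
```

```text
t 0.98 caseTCP [-68.32 114.2  256.44] Fcase [ 0.36  0.1  -0.22] rot [-3.14 -0.    1.63] w -0.3
```

View pics/w1.png

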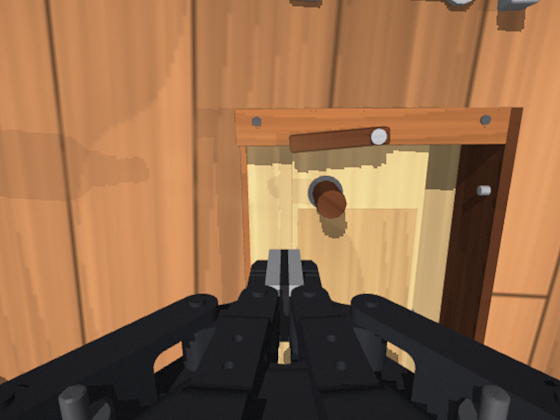

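View pics/s1.png

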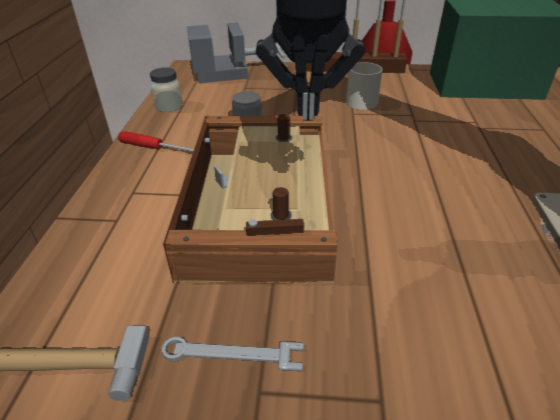

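```bash
python3 -m inch '{"travel":[[0,-1,1.5],[0,-1.2,4],[0,-1.2,6.5],[0,-1.2,9],[0,-1.2,11],[0,-1.2,12.5],[0,-1.2,13.5],[0,-1.2,14.2],[0,-1.2,14.2],[0,-1.2,14.2]],"twist":[-0.3,-0.3,-0.3,-0.3,-0.3,-0.3,-0.3,-0.3,-0.3,-0.3],"fingers":[0,0,0,0,0,0,0,0,0,0]}'; python3 -c "
from h import *
st(); snap('wrist','w2.png'); snap('side','s2.png')"
```

```text
clock: 1.92
eef_pos: [498.6, 59.3, 114.4]
tool_rot: [3.141, -0.0, 1.633]
force: [-0.6, 0.8, -0.8]
width: -0.1
t 1.92 caseTCP [-78.82 114.18 114.41] Fcase [-0.51  0.82 -0.75] rot [ 3.14 -0.    1.63] w -0.1
```

View pics/w2.png

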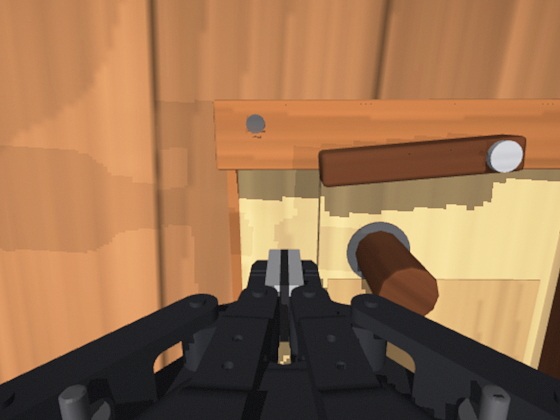

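View pics/s2.png

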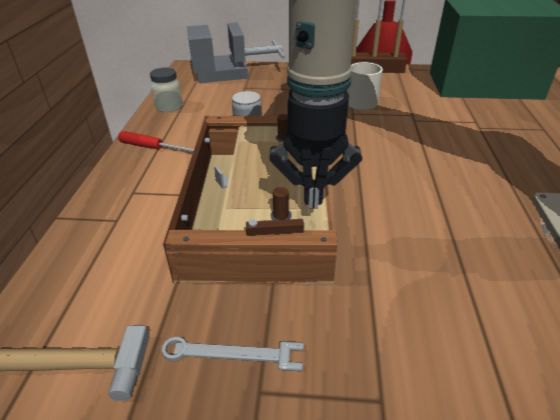

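```bash
python3 -m inch '{"travel":[[0,1.0,0],[0,1.6,0],[0,1.8,0],[0,2.0,0],[0,2.1,0],[0,2.2,0],[0,2.3,0],[0,2.4,0],[0,2.5,0],[0,2.6,0]],"twist":[0,0,0,0,0,0,0,0,0,0],"fingers":[0,0,0,0,0,0,0,0,0,0]}'; python3 -c "
from h import *
st()"
```

```text
clock: 2.85
eef_pos: [523.1, 61.0, 114.1]
tool_rot: [-3.14, -0.0, 1.634]
force: [-2.3, 0.1, -0.3]
width: 0.3
t 2.85 caseTCP [-54.27 114.3  114.11] Fcase [-2.26  0.24 -0.34] rot [-3.14 -0.    1.63] w 0.3
```

```bash
python3 -m inch '{"travel":[[0,0.1,0],[0,0.2,0],[0,0.3,0],[0,0.4,0],[0,0.4,0],[0,0.5,0],[0,0.5,0],[0,0.6,0],[0,0.6,0],[0,0.6,0]],"twist":[0,0,0,0,0,0,0,0,0,0],"fingers":[0,0,0,0,0,0,0,0,0,0]}'; python3 -c "
from h import *
st();snap('wrist','w3.png')"
```

```text
clock: 3.68
eef_pos: [530.1, 61.4, 114.4]
tool_rot: [3.141, -0.0, 1.634]
force: [-1.5, 0.6, 0.8]
width: 0.2
t 3.68 caseTCP [-47.27 114.25 114.36] Fcase [-1.42  0.69  0.83] rot [ 3.14 -0.    1.63] w 0.2
```

View pics/w3.png

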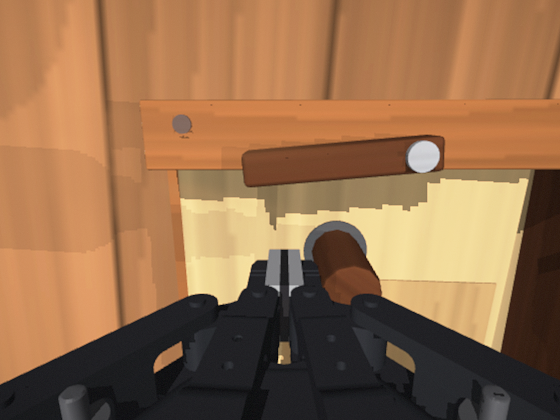

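```bash
python3 -m inch '{"travel":[[0,-1.0,0],[-1,-2.2,0],[-4,-2.4,0],[-7.5,-2.4,0],[-11.2,-2.4,0],[-15,-2.4,0],[-18.5,-2.4,0],[-21.5,-2.4,0],[-22.7,-2.4,0],[-22.7,-2.2,0]],"twist":[0,0,0,0,0,0,0,0,0,0],"fingers":[0,0,0,0,0,0,0,0,0,0]}'; python3 -c "
from h import *
st()"
```

```text
clock: 4.57
eef_pos: [522.4, -171.6, 114.6]
tool_rot: [3.14, 0.003, 1.627]
force: [-0.5, -0.2, -0.5]
width: -0.0
t 4.57 caseTCP [ -69.52 -117.82  114.57] Fcase [-0.51 -0.21 -0.54] rot [3.14 0.   1.63] w -0.0
```

```bash
python3 -m inch '{"travel":[[0,0.4,0],[0,0.7,0],[0,1.0,0],[0,1.2,0],[0,1.5,0],[0,1.8,0],[0,2.1,0],[0,2.4,0],[0,2.6,0],[0,2.7,0]],"twist":[0,0,0,0,0,0,0,0,0,0],"fingers":[0,0,0,0,0,0,0,0,0,0]}'; python3 -c "
from h import *
st();snap('scene','c3.png')"
```

```text
clock: 5.4
eef_pos: [549.5, -164.9, 114.1]
tool_rot: [3.142, 0.0, 1.634]
force: [-1.7, 0.1, -0.0]
width: 0.0
t 5.4 caseTCP [ -42.08 -112.83  114.15] Fcase [-1.72  0.19 -0.02] rot [3.14 0.   1.63] w 0.0
```

View pics/c3.png

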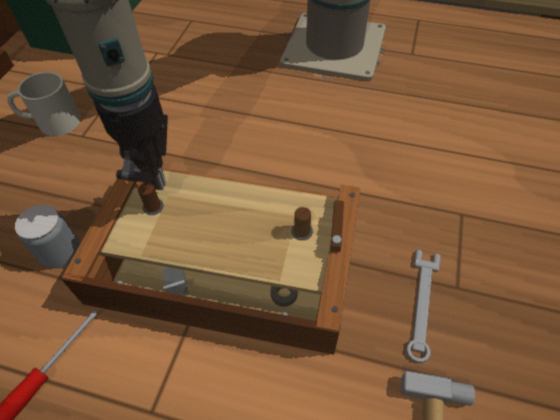

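```bash
python3 -m inch '{"travel":[[0,-0.8,0],[1,-1.5,0],[4,-1.6,0],[7.5,-1.6,0],[11.2,-1.6,0],[15,-1.6,0],[18.5,-1.6,0],[21.5,-1.6,0],[22.7,-1.5,0],[22.7,-1.2,0]],"twist":[0,0,0,0,0,0,0,0,0,0],"fingers":[0,0,0,0,0,0,0,0,0,0]}'; python3 -c "
from h import *
st()"
python3 -m inch '{"travel":[[0,0.2,0],[0,0.4,0],[0,0.6,0],[0,0.8,0],[0,1.0,0],[0,1.3,0],[0,1.6,0],[0,1.8,0],[0,2.0,0],[0,2.0,0]],"twist":[0,0,0,0,0,0,0,0,0,0],"fingers":[0,0,0,0,0,0,0,0,0,0]}'; python3 -c "
from h import *
st()"
```

```text
clock: 6.28
eef_pos: [522.5, 65.0, 114.6]
tool_rot: [3.141, -0.002, 1.64]
force: [0.7, 0.1, 0.2]
width: -0.1
t 6.28 caseTCP [-54.63 118.36 114.56] Fcase [0.68 0.02 0.23] rot [ 3.14 -0.    1.64] w -0.1
clock: 7.12
eef_pos: [543.2, 62.3, 114.2]
tool_rot: [3.141, -0.0, 1.634]
force: [-1.9, -1.3, -0.4]
width: 0.2
t 7.12 caseTCP [-34.12 114.31 114.17] Fcase [-2.   -1.14 -0.41] rot [ 3.14 -0.    1.63] w 0.2
```

```bash
python3 -m inch '{"travel":[[0,-0.8,0],[-1,-1.5,0],[-4,-1.6,0],[-7.5,-1.6,0],[-11.2,-1.6,0],[-15,-1.6,0],[-18.5,-1.6,0],[-21.5,-1.6,0],[-22.7,-1.5,0],[-22.7,-1.3,0]],"twist":[0,0,0,0,0,0,0,0,0,0],"fingers":[0,0,0,0,0,0,0,0,0,0]}'; python3 -c "
from h import *
st()"
python3 -m inch '{"travel":[[0,0.2,0],[0,0.4,0],[0,0.6,0],[0,0.8,0],[0,1.1,0],[0,1.4,0],[0,1.7,0],[0,2.0,0],[0,2.2,0],[0,2.2,0]],"twist":[0,0,0,0,0,0,0,0,0,0],"fingers":[0,0,0,0,0,0,0,0,0,0]}'; python3 -c "
from h import *
st();snap('wrist','w5.png')"
```

```text
clock: 7.95
eef_pos: [543.0, -170.5, 114.5]
tool_rot: [3.142, 0.003, 1.627]
force: [0.9, -0.0, -0.3]
width: -0.1
t 7.95 caseTCP [ -48.86 -117.96  114.46] Fcase [ 0.87 -0.08 -0.34] rot [3.14 0.   1.63] w -0.1
clock: 8.78
eef_pos: [566.9, -163.8, 114.3]
tool_rot: [3.141, 0.0, 1.634]
force: [-0.4, -0.0, -0.3]
width: 0.4
t 8.78 caseTCP [ -24.61 -112.78  114.25] Fcase [-0.35 -0.02 -0.34] rot [3.14 0.   1.63] w 0.4
```

View pics/w5.png

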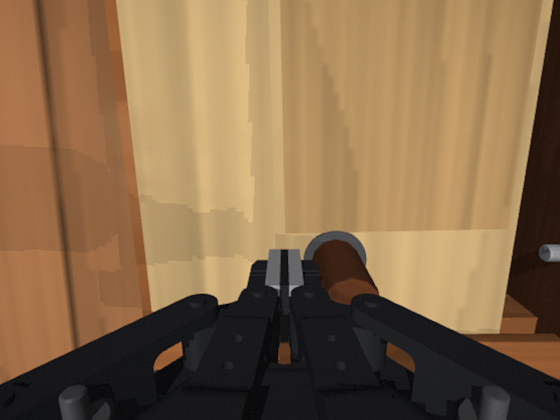

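```bash
python3 -m inch '{"travel":[[0,-0.8,0],[1,-1.6,0],[4,-1.7,0],[7.5,-1.7,0],[11.2,-1.7,0],[15,-1.7,0],[18.5,-1.7,0],[21.5,-1.7,0],[22.7,-1.7,0],[22.7,-1.5,0]],"twist":[0,0,0,0,0,0,0,0,0,0],"fingers":[0,0,0,0,0,0,0,0,0,0]}'; python3 -c "
from h import *
st()"
python3 -m inch '{"travel":[[0,0.2,0],[0,0.4,0],[0,0.7,0],[0,1.0,0],[0,1.3,0],[0,1.6,0],[0,1.9,0],[0,2.1,0],[0,2.3,0],[0,2.3,0]],"twist":[0,0,0,0,0,0,0,0,0,0],"fingers":[0,0,0,0,0,0,0,0,0,0]}'; python3 -c "
from h import *
st()"
```

```text
clock: 9.67
eef_pos: [536.3, 65.9, 114.5]
tool_rot: [3.141, -0.002, 1.64]
force: [-0.1, -0.5, -0.2]
width: 0.3
t 9.67 caseTCP [-40.86 118.41 114.53] Fcase [-0.15 -0.51 -0.16] rot [ 3.14 -0.    1.64] w 0.3
clock: 10.5
eef_pos: [560.4, 63.4, 114.2]
tool_rot: [3.141, -0.0, 1.634]
force: [0.4, 0.2, 0.4]
width: -0.0
t 10.5 caseTCP [-16.95 114.36 114.2 ] Fcase [0.46 0.21 0.41] rot [ 3.14 -0.    1.63] w -0.0
```

```bash
python3 -m inch '{"travel":[[0,-0.8,0],[-1,-1.6,0],[-4,-1.7,0],[-7.5,-1.7,0],[-11.2,-1.7,0],[-15,-1.7,0],[-18.5,-1.7,0],[-21.5,-1.7,0],[-22.7,-1.7,0],[-22.7,-1.5,0]],"twist":[0,0,0,0,0,0,0,0,0,0],"fingers":[0,0,0,0,0,0,0,0,0,0]}'; python3 -c "
from h import *
st()"
python3 -m inch '{"travel":[[0,0.2,0],[0,0.4,0],[0,0.7,0],[0,1.0,0],[0,1.3,0],[0,1.6,0],[0,1.8,0],[0,2.0,0],[0,2.1,0],[0,2.1,0]],"twist":[0,0,0,0,0,0,0,0,0,0],"fingers":[0,0,0,0,0,0,0,0,0,0]}'; python3 -c "
from h import *
st();snap('scene','c6.png')"
```

```text
clock: 11.33
eef_pos: [557.7, -169.7, 114.5]
tool_rot: [-3.141, 0.003, 1.626]
force: [-0.1, -0.1, -0.4]
width: 0.4
t 11.33 caseTCP [ -34.2  -118.07  114.46] Fcase [-0.12 -0.12 -0.45] rot [-3.14  0.    1.63] w 0.4
clock: 12.17
eef_pos: [580.4, -162.9, 114.2]
tool_rot: [3.141, -0.0, 1.634]
force: [-1.0, -0.2, -0.2]
width: 0.0
t 12.17 caseTCP [ -11.13 -112.74  114.17] Fcase [-1.05 -0.13 -0.2 ] rot [ 3.14 -0.    1.63] w 0.0
```

View pics/c6.png

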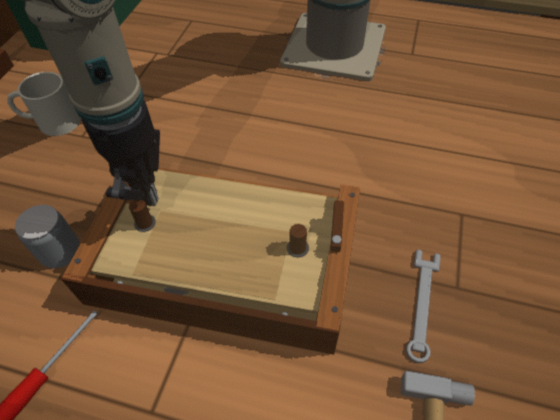

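```bash
python3 -m inch '{"travel":[[0,-0.8,0],[1,-1.4,0],[4,-1.5,0],[7.5,-1.5,0],[11.2,-1.5,0],[15,-1.5,0],[18.5,-1.5,0],[21.5,-1.5,0],[22.7,-1.4,0],[22.7,-1.2,0]],"twist":[0,0,0,0,0,0,0,0,0,0],"fingers":[0,0,0,0,0,0,0,0,0,0]}'; python3 -c "
from h import *
st()"
python3 -m inch '{"travel":[[0,0.2,0],[0,0.4,0],[0,0.7,0],[0,0.9,0],[0,1.1,0],[0,1.3,0],[0,1.4,0],[0,1.5,0],[0,1.6,0],[0,1.6,0]],"twist":[0,0,0,0,0,0,0,0,0,0],"fingers":[0,0,0,0,0,0,0,0,0,0]}'; python3 -c "
from h import *
st()"
```

```text
clock: 13.05
eef_pos: [553.6, 67.2, 114.6]
tool_rot: [3.141, -0.002, 1.64]
force: [-0.1, 0.3, 0.1]
width: -0.0
t 13.05 caseTCP [-23.46 118.61 114.61] Fcase [-0.1   0.28  0.11] rot [ 3.14 -0.    1.64] w -0.0
clock: 13.88
eef_pos: [570.0, 63.9, 114.2]
tool_rot: [-3.142, -0.0, 1.634]
force: [-0.7, -0.4, -0.4]
width: 0.1
t 13.88 caseTCP [ -7.31 114.32 114.22] Fcase [-0.73 -0.38 -0.39] rot [-3.14 -0.    1.63] w 0.1
```

```bash
python3 -m inch '{"travel":[[0,-0.8,0],[-1,-1.4,0],[-4,-1.5,0],[-7.5,-1.5,0],[-11.2,-1.5,0],[-15,-1.5,0],[-18.5,-1.5,0],[-21.5,-1.5,0],[-22.7,-1.4,0],[-22.7,-1.2,0]],"twist":[0,0,0,0,0,0,0,0,0,0],"fingers":[0,0,0,0,0,0,0,0,0,0]}'
python3 -m inch '{"travel":[[0,0.2,0],[0,0.4,0],[0,0.6,0],[0,0.8,0],[0,1.0,0],[0,1.1,0],[0,1.2,0],[0,1.3,0],[0,1.35,0],[0,1.35,0]],"twist":[0,0,0,0,0,0,0,0,0,0],"fingers":[0,0,0,0,0,0,0,0,0,0]}'; python3 -c "
from h import *
st()"
python3 -m inch '{"travel":[[0,0.03,0],[0,0.06,0],[0,0.09,0],[0,0.12,0],[0,0.15,0],[0,0.18,0],[0,0.2,0],[0,0.2,0],[0,0.2,0],[0,0.2,0]],"twist":[0,0,0,0,0,0,0,0,0,0],"fingers":[0,0,0,0,0,0,0,0,0,0]}'; python3 -c "
from h import *
st()"
```

```text
clock: 14.72
eef_pos: [571.1, -168.9, 114.5]
tool_rot: [3.141, 0.003, 1.627]
force: [-0.2, 0.6, 0.3]
width: -0.3
clock: 15.55
eef_pos: [585.5, -162.6, 114.2]
tool_rot: [-3.141, -0.0, 1.634]
force: [-1.7, 1.2, -1.2]
width: 0.1
t 15.55 caseTCP [  -5.95 -112.74  114.15] Fcase [-1.66  1.26 -1.2 ] rot [-3.14 -0.    1.63] w 0.1
clock: 16.38
eef_pos: [587.4, -162.7, 114.3]
tool_rot: [-3.141, 0.0, 1.633]
force: [-3.6, -1.1, -0.3]
width: -0.4
t 16.38 caseTCP [  -4.14 -112.97  114.3 ] Fcase [-3.65 -0.92 -0.27] rot [-3.14  0.    1.63] w -0.4
```

```bash
python3 -m inch '{"travel":[[0,0.03,0],[0,0.06,0],[0,0.09,0],[0,0.12,0],[0,0.15,0],[0,0.18,0],[0,0.2,0],[0,0.2,0],[0,0.2,0],[0,0.2,0]],"twist":[0,0,0,0,0,0,0,0,0,0],"fingers":[0,0,0,0,0,0,0,0,0,0]}'; python3 -c "
from h import *
st()"
```

```text
clock: 17.22
eef_pos: [587.5, -162.7, 114.2]
tool_rot: [-3.137, -0.0, 1.633]
force: [-7.1, -1.6, 3.1]
width: 0.4
t 17.22 caseTCP [  -3.98 -112.98  114.15] Fcase [-7.18 -1.16  3.09] rot [-3.14 -0.    1.63] w 0.4
```

```bash
python3 -m inch '{"travel":[[0,0.05,0],[0,0.1,0],[0,0.15,0],[0,0.2,0],[0,0.25,0],[0,0.3,0],[0,0.3,0],[0,0.3,0],[0,0.3,0],[0,0.3,0]],"twist":[0,0,0,0,0,0,0,0,0,0],"fingers":[0,0,0,0,0,0,0,0,0,0]}'; python3 -c "
from h import *
st()"
```

```text
clock: 18.05
eef_pos: [588.0, -162.6, 113.7]
tool_rot: [-3.132, -0.001, 1.632]
force: [-12.1, -1.5, 5.9]
width: 0.0
t 18.05 caseTCP [  -3.54 -112.91  113.69] Fcase [-12.22  -0.77   5.86] rot [-3.13 -0.    1.63] w 0.0
```

```bash
python3 -m inch '{"travel":[[0,0.05,0],[0,0.1,0],[0,0.15,0],[0,0.2,0],[0,0.2,0],[0,0.25,0],[0,0.25,0],[0,0.25,0],[0,0.25,0],[0,0.25,0]],"twist":[0,0,0,0,0,0,0,0,0,0],"fingers":[0,0,0,0,0,0,0,0,0,0]}'; python3 -c "
from h import *
st();snap('wrist','w7.png');snap('scene','c7.png')"
```

```text
clock: 18.88
eef_pos: [590.2, -162.9, 113.7]
tool_rot: [-3.132, -0.001, 1.632]
force: [-13.0, -1.6, 5.3]
width: 0.0
t 18.88 caseTCP [  -1.29 -113.38  113.67] Fcase [-13.03  -0.82   5.29] rot [-3.13 -0.    1.63] w 0.0
```

View pics/w7.png

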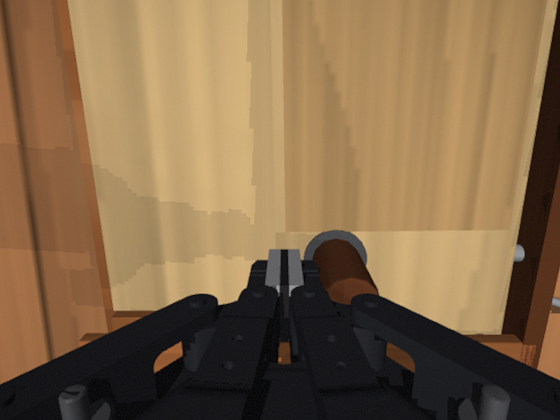

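View pics/c7.png

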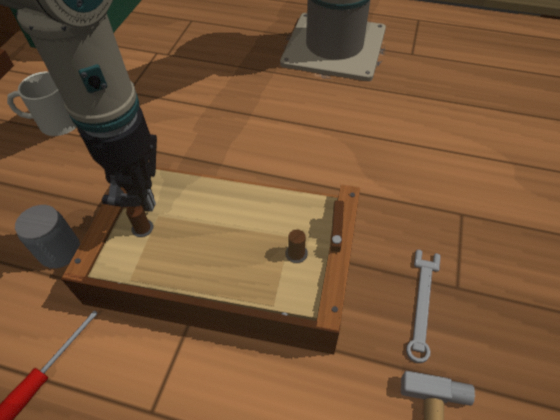

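```bash
python3 -m inch '{"travel":[[0,-0.8,0],[0,-1.6,0],[3,-2.2,0],[6.5,-2.2,0],[10.2,-2.2,0],[14,-2.2,0],[17.7,-2.2,0],[21.2,-2.2,0],[22.7,-2.2,0],[22.7,-2.0,0]],"twist":[0,0,0,0,0,0,0,0,0,0],"fingers":[0,0,0,0,0,0,0,0,0,0]}';  python3 -c "
from h import *
st()"
```

```text
clock: 19.82
eef_pos: [561.2, 70.7, 114.8]
tool_rot: [3.139, -0.005, 1.643]
force: [-0.1, -0.0, -0.4]
width: 0.1
t 19.82 caseTCP [-15.71 121.61 114.8 ] Fcase [-0.15 -0.01 -0.45] rot [ 3.14 -0.    1.64] w 0.1
```

Now push L: approach, then load gradually.

```bash
python3 -m inch '{"travel":[[0,0.2,0],[0,0.4,0],[0,0.6,0],[0,0.8,0],[0,0.9,0],[0,1.0,0],[0,1.1,0],[0,1.2,0],[0,1.3,0],[0,1.4,0]],"twist":[0,0,0,0,0,0,0,0,0,0],"fingers":[0,0,0,0,0,0,0,0,0,0]}';  python3 -c "
from h import *
st()"
python3 -m inch '{"travel":[[0,0.05,0],[0,0.1,0],[0,0.15,0],[0,0.2,0],[0,0.25,0],[0,0.3,0],[0,0.35,0],[0,0.4,0],[0,0.4,0],[0,0.4,0]],"twist":[0,0,0,0,0,0,0,0,0,0],"fingers":[0,0,0,0,0,0,0,0,0,0]}';  python3 -c "
from h import *
st()"
```

```text
clock: 20.65
eef_pos: [572.8, 63.8, 113.9]
tool_rot: [-3.137, 0.0, 1.633]
force: [-6.9, 0.1, 3.0]
width: 0.1
t 20.65 caseTCP [ -4.48 114.01 113.92] Fcase [-6.91  0.5   3.  ] rot [-3.14  0.    1.63] w 0.1
clock: 21.48
eef_pos: [573.0, 64.0, 113.2]
tool_rot: [-3.129, 0.001, 1.634]
force: [-11.3, -1.1, 5.9]
width: -0.2
t 21.48 caseTCP [ -4.3  114.16 113.2 ] Fcase [-11.38  -0.39   5.92] rot [-3.13  0.    1.63] w -0.2
```

```bash
python3 -m inch '{"travel":[[0,0.05,0],[0,0.1,0],[0,0.15,0],[0,0.2,0],[0,0.25,0],[0,0.3,0],[0,0.3,0],[0,0.3,0],[0,0.3,0],[0,0.3,0]],"twist":[0,0,0,0,0,0,0,0,0,0],"fingers":[0,0,0,0,0,0,0,0,0,0]}';  python3 -c "
from h import *
st()"
```

```text
clock: 22.32
eef_pos: [575.2, 65.0, 113.1]
tool_rot: [-3.128, -0.0, 1.635]
force: [-12.9, 0.3, 6.6]
width: -0.0
t 22.32 caseTCP [ -2.09 115.03 113.07] Fcase [-12.9    1.08   6.6 ] rot [-3.13 -0.    1.63] w -0.0
```

```bash
python3 -m inch '{"travel":[[0,0.05,0],[0,0.1,0],[0,0.15,0],[0,0.2,0],[0,0.25,0],[0,0.3,0],[0,0.35,0],[0,0.4,0],[0,0.4,0],[0,0.4,0]],"twist":[0,0,0,0,0,0,0,0,0,0],"fingers":[0,0,0,0,0,0,0,0,0,0]}';  python3 -c "
from h import *
st()"
```

```text
clock: 23.15
eef_pos: [578.7, 66.5, 112.8]
tool_rot: [-3.127, -0.002, 1.636]
force: [-14.0, 2.4, 5.1]
width: 0.3
t 23.15 caseTCP [  1.51 116.33 112.85] Fcase [-13.79   3.29   5.13] rot [-3.13 -0.    1.64] w 0.3
```

```bash
python3 -m inch '{"travel":[[0,-0.8,0],[0,-1.6,0],[-3,-2.4,0],[-6.5,-2.4,0],[-10.2,-2.4,0],[-14,-2.4,0],[-17.7,-2.4,0],[-21.2,-2.4,0],[-22.7,-2.3,0],[-22.7,-2.0,0]],"twist":[0,0,0,0,0,0,0,0,0,0],"fingers":[0,0,0,0,0,0,0,0,0,0]}';  python3 -c "
from h import *
st()"
python3 -m inch '{"travel":[[0,0.2,0],[0,0.4,0],[0,0.6,0],[0,0.8,0],[0,0.9,0],[0,1.0,0],[0,1.1,0],[0,1.2,0],[0,1.3,0],[0,1.4,0]],"twist":[0,0,0,0,0,0,0,0,0,0],"fingers":[0,0,0,0,0,0,0,0,0,0]}';  python3 -c "
from h import *
st()"
```

```text
clock: 23.98
eef_pos: [579.8, -170.4, 114.7]
tool_rot: [3.14, 0.005, 1.625]
force: [-0.7, -0.7, -0.3]
width: -0.3
t 23.98 caseTCP [ -12.15 -120.18  114.68] Fcase [-0.72 -0.69 -0.3 ] rot [3.14 0.   1.62] w -0.3
clock: 24.82
eef_pos: [590.1, -161.9, 113.4]
tool_rot: [-3.133, -0.002, 1.633]
force: [-8.6, 2.3, 4.1]
width: -0.2
t 24.82 caseTCP [  -1.38 -112.29  113.45] Fcase [-8.48  2.86  4.09] rot [-3.13 -0.    1.63] w -0.2
```

```bash
python3 -m inch '{"travel":[[0,0.05,0],[0,0.1,0],[0,0.15,0],[0,0.2,0],[0,0.25,0],[0,0.3,0],[0,0.35,0],[0,0.4,0],[0,0.45,0],[0,0.45,0]],"twist":[0,0,0,0,0,0,0,0,0,0],"fingers":[0,0,0,0,0,0,0,0,0,0]}';  python3 -c "
from h import *
st()"
```

```text
clock: 25.65
eef_pos: [592.6, -162.8, 113.2]
tool_rot: [-3.129, -0.001, 1.632]
force: [-12.4, -1.5, 5.9]
width: 0.0
t 25.65 caseTCP [   1.09 -113.35  113.23] Fcase [-12.48  -0.71   5.87] rot [-3.13 -0.    1.63] w 0.0
```

```bash
python3 -m inch '{"travel":[[0,0.05,0],[0,0.1,0],[0,0.15,0],[0,0.2,0],[0,0.25,0],[0,0.3,0],[0,0.35,0],[0,0.4,0],[0,0.4,0],[0,0.4,0]],"twist":[0,0,0,0,0,0,0,0,0,0],"fingers":[0,0,0,0,0,0,0,0,0,0]}';  python3 -c "
from h import *
st()"
```

```text
clock: 26.48
eef_pos: [595.4, -163.6, 113.2]
tool_rot: [-3.127, 0.0, 1.631]
force: [-14.5, -2.0, 6.9]
width: 0.0
t 26.48 caseTCP [   3.83 -114.4   113.15] Fcase [-14.63  -1.04   6.91] rot [-3.13  0.    1.63] w 0.0
```

```bash
python3 -m inch '{"travel":[[0,0.03,0],[0,0.06,0],[0,0.09,0],[0,0.12,0],[0,0.15,0],[0,0.18,0],[0,0.2,0],[0,0.2,0],[0,0.2,0],[0,0.2,0]],"twist":[0,0,0,0,0,0,0,0,0,0],"fingers":[0,0,0,0,0,0,0,0,0,0]}';  python3 -c "
from h import *
st(); snap('scene','c8.png')"
```

```text
clock: 27.32
eef_pos: [595.5, -163.6, 112.9]
tool_rot: [-3.123, -0.0, 1.631]
force: [-17.5, -3.2, 8.2]
width: 0.2
t 27.32 caseTCP [   3.9  -114.35  112.92] Fcase [-17.63  -2.14   8.15] rot [-3.12 -0.    1.63] w 0.2
```

View pics/c8.png

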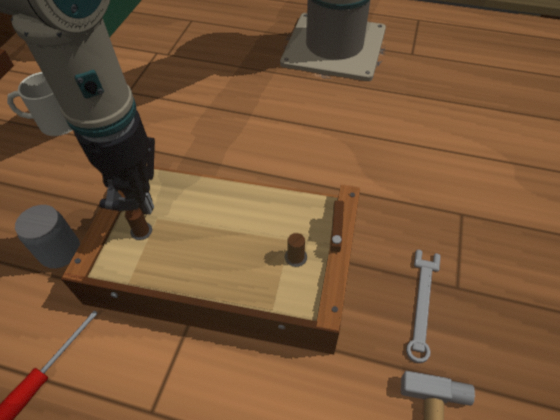

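```bash
python3 -m inch '{"travel":[[0,-0.8,0],[0,-1.6,0],[3,-2.4,0],[6.5,-2.4,0],[10.2,-2.4,0],[14,-2.4,0],[17.7,-2.4,0],[21.2,-2.4,0],[22.7,-2.3,0],[22.7,-2.0,0]],"twist":[0,0,0,0,0,0,0,0,0,0],"fingers":[0,0,0,0,0,0,0,0,0,0]}';  python3 -c "
from h import *
st()"
python3 -m inch '{"travel":[[0,0.2,0],[0,0.4,0],[0,0.6,0],[0,0.7,0],[0,0.8,0],[0,0.9,0],[0,1.0,0],[0,1.1,0],[0,1.2,0],[0,1.3,0]],"twist":[0,0,0,0,0,0,0,0,0,0],"fingers":[0,0,0,0,0,0,0,0,0,0]}';  python3 -c "
from h import *
st()"
```

```text
clock: 28.2
eef_pos: [570.4, 71.0, 114.7]
tool_rot: [3.139, -0.004, 1.642]
force: [-0.1, -0.1, 0.2]
width: 0.1
t 28.2 caseTCP [ -6.45 121.37 114.67] Fcase [-0.12 -0.12  0.22] rot [ 3.14 -0.    1.64] w 0.1
clock: 29.03
eef_pos: [578.9, 63.7, 113.4]
tool_rot: [-3.132, 0.001, 1.633]
force: [-9.4, -0.6, 4.3]
width: -0.3
t 29.03 caseTCP [  1.55 113.54 113.43] Fcase [-9.45 -0.06  4.26] rot [-3.13  0.    1.63] w -0.3
```

```bash
python3 -m inch '{"travel":[[0,0.05,0],[0,0.1,0],[0,0.15,0],[0,0.2,0],[0,0.25,0],[0,0.3,0],[0,0.35,0],[0,0.4,0],[0,0.45,0],[0,0.45,0]],"twist":[0,0,0,0,0,0,0,0,0,0],"fingers":[0,0,0,0,0,0,0,0,0,0]}';  python3 -c "
from h import *
st()"
python3 -m inch '{"travel":[[0,0.03,0],[0,0.06,0],[0,0.09,0],[0,0.12,0],[0,0.15,0],[0,0.18,0],[0,0.2,0],[0,0.22,0],[0,0.22,0],[0,0.22,0]],"twist":[0,0,0,0,0,0,0,0,0,0],"fingers":[0,0,0,0,0,0,0,0,0,0]}';  python3 -c "
from h import *
st()"
```

```text
clock: 29.87
eef_pos: [580.9, 64.7, 113.0]
tool_rot: [-3.127, 0.0, 1.634]
force: [-14.1, -0.9, 7.2]
width: -0.2
t 29.87 caseTCP [  3.59 114.43 113.  ] Fcase [-14.12   0.01   7.2 ] rot [-3.13  0.    1.63] w -0.2
clock: 30.7
eef_pos: [581.0, 64.7, 112.7]
tool_rot: [-3.122, 0.0, 1.634]
force: [-17.3, -1.0, 8.8]
width: -0.1
t 30.7 caseTCP [  3.69 114.41 112.74] Fcase [-17.32   0.07   8.76] rot [-3.12  0.    1.63] w -0.1
```

```bash
python3 -m inch '{"travel":[[0,-1.0,0],[0,-2,0],[0,-3.5,-1],[0,-5,-3],[2,-5.7,-5],[5,-5.7,-6],[7,-5.7,-6],[8.2,-5.7,-6],[8.2,-5.7,-6],[8.2,-5.7,-6]],"twist":[0,0,0,0,0,0,0,0,0,0],"fingers":[0,0,0,0,0,0,0,0,0,0]}';  python3 -c "
from h import *
st();snap('scene','c9.png');snap('side','s9.png')
import cv2
a=cv2.imread('pics/scene0.png')
for n,o,z,f in(('c9',(60,140,310,210),2.58,'c9z'),('s9',(150,100,200,190),3,'s9z')):
    a=cv2.imread('pics/%s.png'%n)[o[1]:o[1]+o[3],o[0]:o[0]+o[2]]; cv2.imwrite('pics/%s.png'%f,cv2.resize(a,None,fx=z,fy=z,interpolation=2))"
```

```text
clock: 31.53
eef_pos: [528.0, 143.0, 173.9]
tool_rot: [-3.141, 0.001, 1.634]
force: [-0.2, 0.0, -0.2]
width: 0.1
t 31.53 caseTCP [-44.28 195.89 173.92] Fcase [-0.17  0.04 -0.2 ] rot [-3.14  0.    1.63] w 0.1
```

View pics/c9z.png

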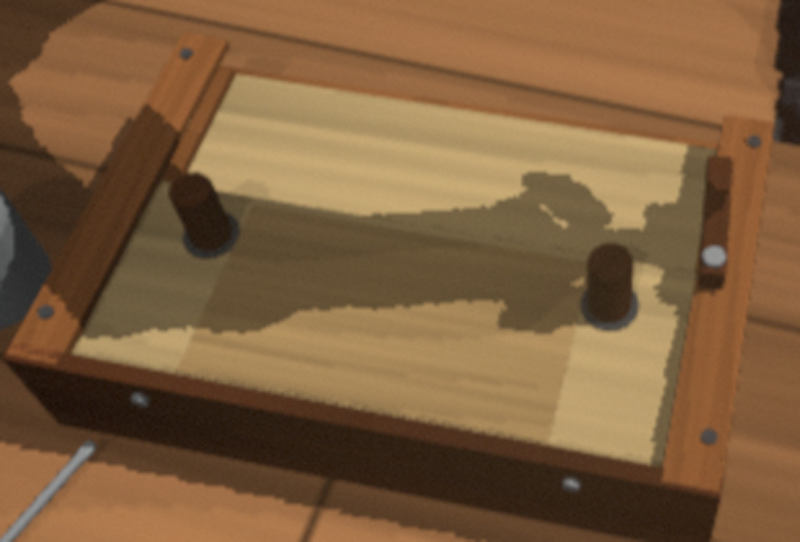

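View pics/s9z.png

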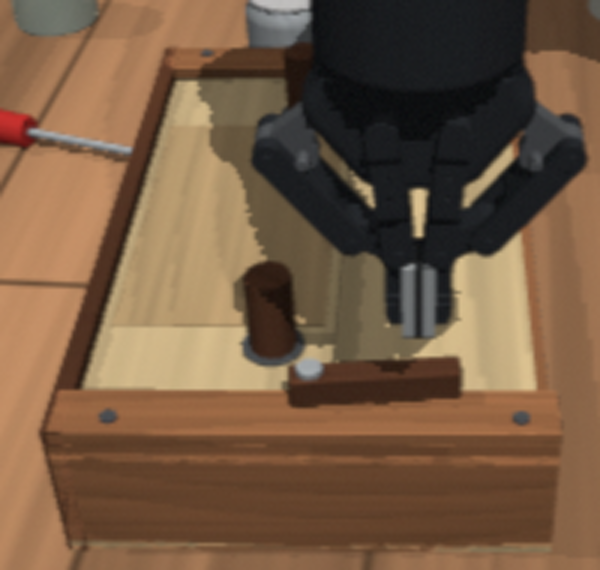

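```bash
python3 - <<'E' | tail -3
exec(open('fit.py').read())
o2=[('scene','L',609,257),('side','L',268,276),('scene','R',193,185)]
def r2(w):
    global obs; u=v.copy(); u[3:7]=w
    s=obs; obs=o2; r=res(u); obs=s; return r
s=least_squares(r2,[30,115,30,-115]); print(s.x,s.fun)
E
```

```text
R [np.float64(559.9739704944958), np.float64(-164.2688995534915), 115]
B [np.float64(511.7612342808318), np.float64(106.47839917141228), 98]
[  28.13  114.38   28.57 -113.23] [ 0.46 -0.36 -0.42 -0.77  0.   -0.  ]
```

```bash
python3 -m inch '{"travel":[[0,0,1],[0,0,2.5],[0,0,4],[0,0,5.3],[0,0,6.3],[0,0,6.3],[0,0,6.3],[-0.3,0,6.3],[-0.8,-0.0,6.3],[-1.2,0,6.3]],"twist":[0,0,0,0,0,0,0,0,0,0],"fingers":[0,0,0,0,0,0,0,0,0,0]}';  python3 -c "
from h import *
st();snap('wrist','w10.png')"
```

```text
clock: 32.47
eef_pos: [529.3, 130.8, 112.0]
tool_rot: [3.14, 0.0, 1.633]
force: [0.5, 1.1, -0.8]
width: -0.0
t 32.47 caseTCP [-43.78 183.55 112.01] Fcase [ 0.52  1.07 -0.81] rot [3.14 0.   1.63] w -0.0
```

View pics/w10.png

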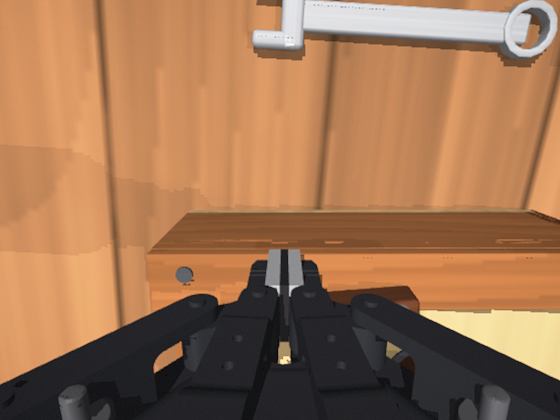

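```bash
python3 -m inch '{"travel":[[-0.4,-0.1,0],[-0.8,-0.3,0],[-1.2,-0.4,0],[-1.6,-0.4,0],[-2.1,-0.4,0],[-2.6,-0.4,0],[-3.1,-0.3,0],[-3.6,-0.2,0],[-4.1,0,0],[-4.1,0,0]],"twist":[0,0,0,0,0,0,0,0,0,0],"fingers":[0,0,0,0,0,0,0,0,0,0]}';  python3 -c "
from h import *
st();snap('side','s11.png')"
```

```text
clock: 33.35
eef_pos: [531.5, 88.7, 111.1]
tool_rot: [-3.141, 0.001, 1.632]
force: [-0.9, 0.9, 0.0]
width: -0.1
t 33.35 caseTCP [-44.22 141.44 111.13] Fcase [-0.89  1.    0.  ] rot [-3.14  0.    1.63] w -0.1
```

View pics/s11.png

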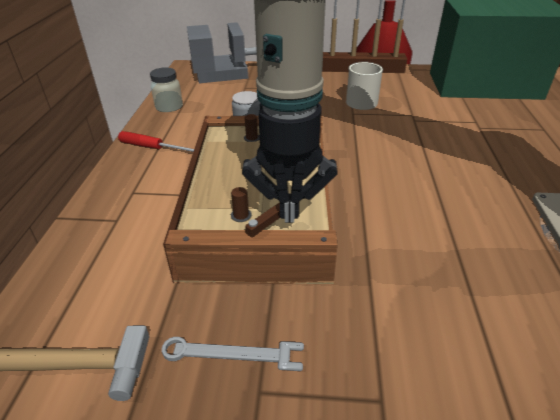

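```bash
python3 -m inch '{"travel":[[-0.5,0.3,0],[-1.0,0.6,0],[-1.4,1.0,0],[-1.8,1.4,0],[-2.1,1.8,0],[-2.4,2.3,0],[-2.6,2.7,0],[-2.6,3.0,0],[-2.6,3.2,0],[-2.6,3.2,0]],"twist":[0,0,0,0,0,0,0,0,0,0],"fingers":[0,0,0,0,0,0,0,0,0,0]}';  python3 -c "
from h import *
st();snap('side','s12.png')"
```

```text
clock: 34.23
eef_pos: [563.2, 65.2, 111.0]
tool_rot: [-3.137, 0.002, 1.633]
force: [-4.6, -2.0, 3.5]
width: 0.3
t 34.23 caseTCP [-14.05 116.03 111.  ] Fcase [-4.68 -1.72  3.55] rot [-3.14  0.    1.63] w 0.3
```

View pics/s12.png

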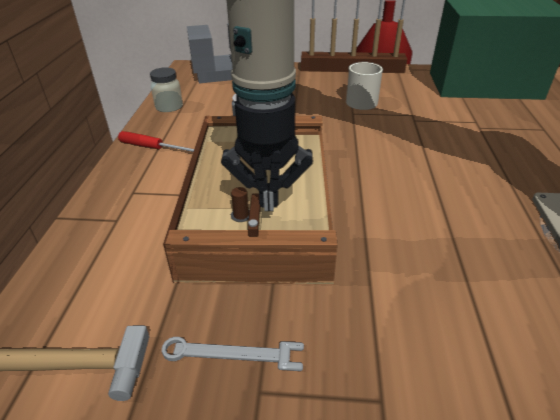

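Bar at its stop (contact at x −14, as predicted for 1.57). Back off, rise, check.

```bash
python3 -m inch '{"travel":[[0,-1.0,0],[0,-2,0],[0,-3.0,0],[0,-4,-1],[0,-5,-4],[0,-6,-7],[0,-7,-10],[0,-7,-11],[0,-7,-11],[0,-7,-11]],"twist":[0,0,0,0,0,0,0,0,0,0],"fingers":[0,0,0,0,0,0,0,0,0,0]}';  python3 -c "
from h import *
st();snap('scene','c13.png');snap('side','s13.png');snap('wrist','w13.png')
for n,o,z,f in(('c13',(60,140,310,210),2.58,'c13z'),('s13',(150,100,200,190),3,'s13z')):
    a=cv2.imread('pics/%s.png'%n)[o[1]:o[1]+o[3],o[0]:o[0]+o[2]]; cv2.imwrite('pics/%s.png'%f,cv2.resize(a,None,fx=z,fy=z,interpolation=2))"
```

```text
clock: 35.12
eef_pos: [496.2, 62.0, 221.9]
tool_rot: [3.138, 0.0, 1.633]
force: [-1.0, -0.3, 0.1]
width: 0.3
t 35.12 caseTCP [-81.08 116.97 221.9 ] Fcase [-1.02 -0.2   0.1 ] rot [3.14 0.   1.63] w 0.3
```

View pics/c13z.png

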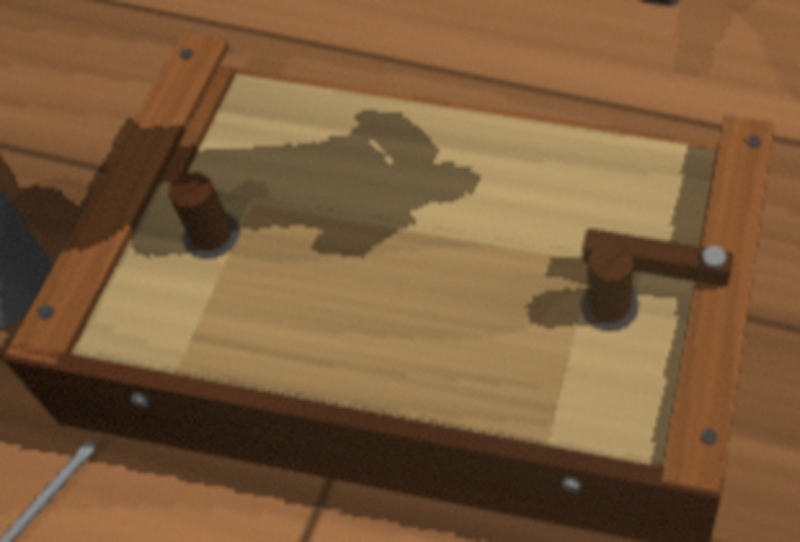

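View pics/s13z.png

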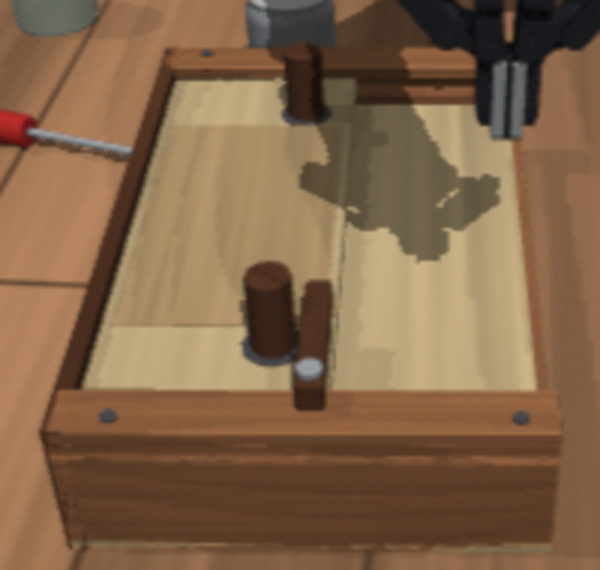

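View pics/w13.png

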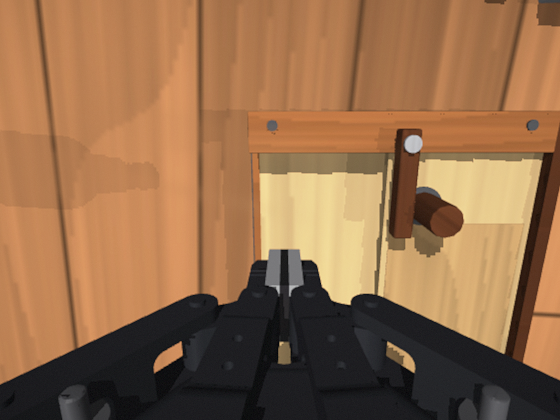

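```bash
python3 -c "
from h import *
st();ctrl.finish_job()"
```

```text
t 35.27 caseTCP [-82.49 117.05 220.11] Fcase [-0.33 -0.02  0.25] rot [-3.14  0.    1.63] w 0.0
the job is handed in; nothing more can be done
```

I closed the cover and locked it with the turn-button, then handed the job in at 35.3 s of the 72 s allowed. No verdict is reported.

**Cover:** I pushed the two knobs by turns with the closed fingers, changing ends each time one got about 8 to 11 mm ahead. I drove in both catch pins slowly. The highest force I read was about 19.5 N in total (17.6 N along the track). Readings come only at the end of each move, so a brief higher peak would not have shown.

**Turn-button:** I swung it from about 0.08 rad to its stop, then withdrew the arm clear of everything.

**Last checks:**
- **Ends home:** Both ends stopped dead at the same depth, with the tool at 3.9 mm (right) and 3.7 mm (left). This came after about 8 mm of pin travel at each end. The pictures show the cover against the far wall with both pins showing through.
- **Button angle:** The bar lies behind the left knob at about 1.5 to 1.57 rad, against the 1.35 needed.
- **Weaker check:** Before the button was swung, the camera put the left and right knobs at x of about 28.1 and 28.6 mm. That barely clears the 28 mm limit, and the calibration is only good to about 2 mm. I relied on the force stop and the pin travel instead.
- **Other items:** Nothing else looked disturbed in the pictures, but I did not measure each item.

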